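# Shut the dry case and set its purge valve

## Task

Get the dry-storage case ready for purging: fold its short inner flap down flat, then the long outer flap down flat over it. Then take the handwheel of the purge valve clockwise until it is fully shut against its stop, and back it off exactly two full turns anticlockwise. Finish while still gripping the wheel's upright crank handle at that setting - do not let go - and leave the other things on the bench where they are.

Things in the scene. Friction and masses are not known exactly. Their poses are not given: they have to be found in the camera images.
- case: White plastic dry-storage case, fixed to the bench: 160 mm along its own x, 160 mm along its own y, walls 5 mm, rim 90 mm above the bench, open on top with vials inside. Origin: centre of its underside, on the bench. Its two top flaps are hinged along its +y rim (short inner flap) and its -y rim (long outer flap); both start standing open.
- flap_inner (a joint): Angle of the short inner flap: 0 = shut (level), pi/2 = upright, more = leaning outwards; it can lean to 2.2. The flap is a 4 mm thick sheet, 154 mm wide along the case's x, 60 mm from hinge to free edge. Its stiff hinge leaves it at whatever angle it is pushed to (about 1 N at its free edge moves it); it does not spring back.
- inner_hinge (a point): Middle of the inner flap's hinge line, on the case's +y rim, 90 mm above the bench; axes as the case's. Shut, the flap reaches from here 60 mm towards the case's -y, its top face 4 mm above this point.
- flap_outer (a joint): Angle of the long outer flap: 0 = shut (level, lying over the inner flap's free edge), pi/2 = upright, more = leaning outwards; it can lean to 2.2. A 4 mm thick sheet, 154 mm wide along the case's x, 120 mm from hinge to free edge. Stiff hinge like the inner flap's (about 1 N at its free edge moves it).
- outer_hinge (a point): Middle of the outer flap's hinge line, on the case's -y rim, 95 mm above the bench; axes as the case's. Shut, the flap reaches from here 120 mm towards the case's +y, its top face 4 mm above this point.
- valve_wheel (a joint): Turn of the purge valve's handwheel in rad: 0 = fully shut, against a hard stop; grows as the valve is opened, anticlockwise seen from above (clockwise shuts it); one turn = 2 pi, two turns = 12.566; the far end stop is at three turns (18.85). At the start it is between 0.4 and 0.9 of a turn open. The wheel lies level and keeps its angle when let go; turning it takes about 2 N at the crank handle.
- wheel_axis (a point): Point on the valve wheel's upright axis, at mid-thickness of the wheel rim, 60 mm above the bench. The rim is a 12 mm thick aluminium ring with three spokes, 112 mm over all, on a brass valve body fixed to the bench.
- grip_mid (a point): Centre (half-way up) of the crank handle: an upright white plastic cylinder, 22 mm in diameter and 45 mm tall, standing on the wheel's rim 50 mm from the wheel's axis. Its centre is 91 mm above the bench, its top 113.5 mm, and the rim's top 66 mm. It goes round with the wheel and is a sleeve that spins freely on its own pin, so a gripper holding it need not turn while it leads it round a circle.
- crank_grip: The same crank handle as a body. Origin: centre of its lower end, 68.5 mm above the bench; its yaw means nothing because it spins freely.
- white_bottle: Bystander, loose: white plastic bottle, 72 mm across, 150 mm tall. Origin: centre of its underside. To be left where it is.
- amber_bottle: Bystander, loose: amber glass bottle, 60 mm across, 130 mm tall. Origin: centre of its underside. To be left where it is.
- beaker: Bystander, loose: glass beaker, 70 mm across, 85 mm tall. Origin: centre of its underside. To be left where it is.
- dish: Bystander, loose: shallow white ceramic dish, 84 mm across, 22 mm high. Origin: centre of its underside. To be left where it is.
- dropper: Bystander, loose: small amber dropper bottle, 32 mm across, 64 mm tall. Origin: centre of its underside. To be left where it is.
- spanner: Bystander, loose: steel spanner, 180 mm long, lying flat. Origin: half-way along it, on its underside; its own x runs along it. To be left where it is.
- note_tray: Bystander, loose: flat plywood board, 90 x 130 x 12 mm. Origin: centre of its underside. To be left where it is.

How it is judged:
On the way, in this order (a step that is already met when the one before it is completed fails the run):
1. the inner flap is folded down while the outer one is still open (value of joint flap_inner below 0.12 rad and value of joint flap_outer above 0.6 rad), for 0.1 s.
2. the outer flap is folded down over the inner one (value of joint each of flap_inner, flap_outer below 0.12 rad), for 0.2 s.
3. the valve is shut against its stop (value of joint valve_wheel below 0.1 rad), for 0.2 s.
At the end, for the whole second after the job is handed in: Both flaps are shut (within 0.12 rad of level); the valve wheel stands still two turns open from its stop (12.566 rad, within 0.25 rad), and the fingers are still gripping the crank handle (contact force above 3 N) (all of step 2 and value of joint valve_wheel between 12.316 and 12.816 rad and velocity of joint valve_wheel between -0.1 and 0.1 rad/s and contact force between the fingers and crank_grip above 3 N); the arm keeps its last pose, push and grip.
It fails at once if the outer flap is folded down before the inner one (value of joint flap_outer below 0.4 rad and value of joint flap_inner above 0.4 rad).
It fails at once if a bystander is pushed more than 40 mm away or knocked over (distance of any of white_bottle, amber_bottle, beaker, dish, dropper, spanner, note_tray from where it was at the start of the episode above 0.04 m or angle between any of white_bottle, amber_bottle, beaker, dropper's own z axis and vertical above 0.5 rad).
It also fails if it takes over 72 s, if anything falls off the work surface, if the arm or the gripper's body presses on something with over 40 N, if the wrist force passes 120 N, or if a joint passes its speed limit or range.

## Robot

A 6-joint arm with a two-finger parallel gripper is mounted at the origin on the work surface. World frame = base frame: x ahead of the robot, y to its left, z up, the work surface at z = 0. Lengths are in m, angles in rad, forces in N, time in s.
With the tool pointing down it reaches from about 0.3 to 0.875 m from the base axis. Payload 6.4 kg.
Tool frame: the origin (TCP) lies at the very end of the fingers, on their centre line; the grasp point (between the pads) lies 19 mm behind it (r.tcp_to_grasp is the distance from the TCP to the grasp point, in m); z points along the fingers, y is the line along which they close (so a half turn about z gives the same grasp; the last joint's range is limited). The gripper opens to 85 mm and grips with 20 to 120 N. Pads are 22 mm wide; open, the fingers measure 114 mm over their backs; the gripper's body (76 mm by 85 mm) begins 54 mm behind the grasp point. The pads swing forward as they close: fully open they stand 13 mm farther back than shut.
Start: joints at [-1.534, 0.181, 1.607, -0, 1.354, -0.206], TCP at [0.138, -0.558, 0.231] pointing down, gripper open.
Joint ranges: [-2.99, 2.99], [-0.89, 2.07], [0.3, 2.58], [-1.14, 4.28], [0, 2.63], [-3.12, 3.12]. Speed limits (rad/s): [2.57, 2.57, 3.01, 3.14, 3.14, 3.14].

## Interface

Orientations are given as a unit quaternion [x, y, z, w].
In Python, from workcell import r, viewer gives the robot as it stands.
- The arm moves only by the tool drive_tool, never from a script. Its argument "rows" is text: rows parted by semicolons, each of 4 numbers parted by spaces: the shift along the tool's x, y, z normalised to -1 to 1, where 1 is 40 cm, then the turn about the tool's z normalised to -1 to 1, where 1 is 180 degrees. A call has 1 to 10 rows; each row is the pose to reach, as a shift and turn from the pose commanded when the call began, along the tool's axes at that moment, turning the shorter way round; what a row does not reach only later rows make up. A row lasts 1/10 s, in which the tool goes at most 50 mm and 8.59 degrees, less where a joint would pass 70% of its speed; a pose out of reach is approached as far as the arm can. A call with a number of a shift or a turn outside -1 to 1 is refused whole. A call with a gripper value outside its range is refused whole. "jaw" is the gripper's target within -1 to 1 (fully open at 1, half-way at 0, shut at -1), set as the call begins (left out, the last holds). The fingers move at their own pace and stop on an object; "newtons" is the grip in N (left out, the last holds). Time passes only in rows, so rows that repeat a pose let the fingers close. It gives the time, the measured TCP pose, the force, the opening and the grip force at its end, in the units of the state.
- r.get_state(): the state, without advancing time (a new reading comes with each control period).
- viewer.read_camera(name): name is "side" or "top" or "wrist"; returns a dict with "frame" (480x640x3 uint8, blue, green, red), "range_z" (480x640 float32, m along the optical axis (not along the pixel's ray), 0 where there is no reading), "fx", "fy", "cx", "cy" (pixels), "dist_coeffs" ([k1, k2, p1, p2, k3] as OpenCV has them; the pictures are not rectified), "world_from_camera" (4x4, takes a point from camera to world coordinates). Camera axes: x right, y down, z forward; pixel columns grow to the right and rows downward; lengths in m; the calibration is good to about 2 mm. A picture is of the moment at which its call begins.
- r.sign_off(): hands the job in; it is judged then, once.
The state is a dict: "time": time; "joint_pos": joint angles; "qvel": joint speeds; "tau": joint torques, N m; "position": TCP position; "ee_rot": TCP orientation; "force": force on the tool from outside, world axes, zero at the start; "ft_torque": the same for the moment, N m; "width": finger opening in m; "grasp_force": force on a finger pad.
Only numpy, scipy, OpenCV 4.12 (cv2) and the standard library are available. Lean on these libraries where they do the work, as an engineer would, in place of code of your own. Each camera call takes 0.05 s, during which the arm holds its last target. There are 200 camera calls.

## Working session

There is one attempt and no reset: what is moved stays moved. The work goes in short steps, Python scripts to look and compute and a tool call to move; the robot and the scene stay as the last step left them, time stands still between calls to the robot, and variables do not carry over. Pictures are saved under pics/ and viewed, at most 10 in all, crops included, and the job is handed in when it is done.

Besides the shell and the picture viewer there is one more tool, called after ">>>" by a JSON object that holds its "api" and its "payload", one argument or row to a line. drive_tool: Moves the arm, as the interface text tells. Scaled input: -1 to 1 covers 40 cm each way for a shift and 180 degrees each way for a turn. Its arguments: {"type":"object","properties":{"rows":{"type":"string"},"jaw":{"type":"number"},"newtons":{"type":"number"}},"required":["rows"]}

```bash
mkdir -p pics; ls; python3 - <<'E'
from workcell import r, viewer
import cv2,numpy as np,pickle
for n in ["top","side"]:
    c=viewer.read_camera(n); pickle.dump(c,open(f"pics/{n}0.pkl","wb")); cv2.imwrite(f"pics/{n}0.png",c["frame"])
    print(n,c["fx"],c["fy"],c["cx"],c["cy"],c["dist_coeffs"]);print(np.round(c["world_from_camera"],3))
print(r.get_state())
E
```

```text
pics
top 449.55499765919916 449.55499765919916 323.81122989677857 236.3138287086739 [-0.00534838  0.          0.          0.          0.        ]
[[-0.012 -0.999  0.042  0.565]
 [-1.     0.013  0.02  -0.006]
 [-0.021 -0.041 -0.999  1.316]
 [ 0.     0.     0.     1.   ]]
side 497.4384868268804 497.4384868268804 318.19710393483734 237.57837509451002 [0.04689691 0.         0.         0.         0.        ]
[[-0.864 -0.323  0.385  0.116]
 [-0.503  0.526 -0.686  0.901]
 [ 0.019 -0.786 -0.617  0.907]
 [ 0.     0.     0.     1.   ]]
{'time': 0.1, 'joint_pos': array([-1.53430766e+00,  1.81502891e-01,  1.60791431e+00,  1.74747410e-05,
        1.35377580e+00, -2.06310566e-01]), 'qvel': array([ 0.00204864, -0.00454383, -0.00248167,  0.00023575,  0.00108456,
        0.00022462]), 'tau': array([ 1.70659314e-04, -4.45874405e+01, -3.52237523e+01, -3.45690287e-04,
        4.17349322e-03, -2.60386955e-06]), 'position': array([ 0.13823999, -0.55762642,  0.23045086]), 'ee_rot': array([ 9.92640023e-01,  1.21099726e-01,  7.63619006e-05, -7.96565325e-04]), 'force': array([-0.14253894,  0.56899329, -0.2688649 ]), 'ft_torque': array([0.02975397, 0.01277848, 0.03763633]), 'grasp_force': 0.0, 'width': 0.08587234558019251}
```

View pics/top0.png

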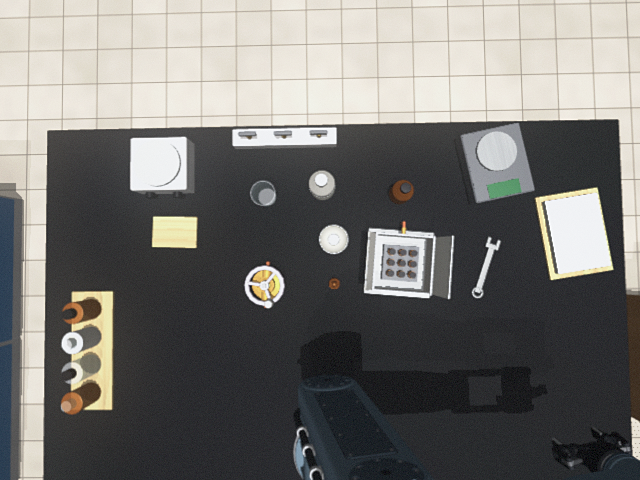

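View pics/side0.png

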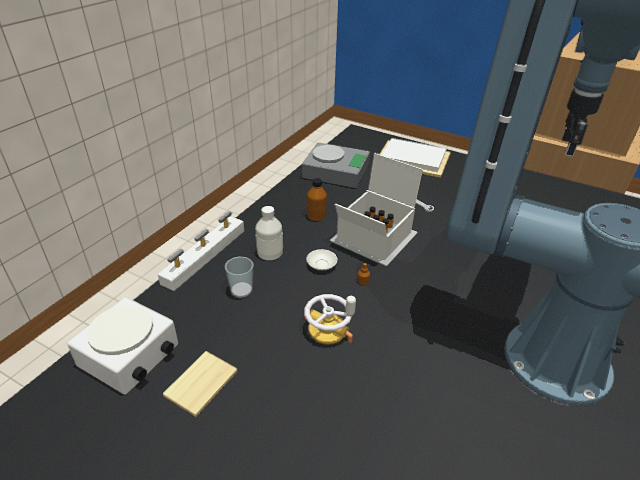

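The top view shows the case at about (400,263), the long outer flap at about (443,267) on its −y side, and the short inner flap edge at about (368,262). The wheel is at (265,286) with its crank handle at (268,304), and the dropper is at (334,284). The side view agrees: the long flap stands at the far side of the case and the handle top is at (351,300).

```bash
cat > h.py <<'E'
import numpy as np,cv2
def ray(c,px):
    K=np.array([[c["fx"],0,c["cx"]],[0,c["fy"],c["cy"]],[0,0,1]])
    u=cv2.undistortPoints(np.array(px,float).reshape(-1,1,2),K,np.array(c["dist_coeffs"])).reshape(-1,2)
    d=np.c_[u,np.ones(len(u))]; T=np.array(c["world_from_camera"]); return T[:3,3],d,d@T[:3,:3].T
def onz(c,px,z):
    o,_,d=ray(c,px); return o+d*((z-o[2])/d[:,2])[:,None]
def cloud(c):
    v,u=np.nonzero(c["range_z"]>0); o,_,d=ray(c,np.c_[u,v]); return u,v,o+d*c["range_z"][v,u][:,None]
E
python3 - <<'E'
import pickle,cv2,numpy as np
from h import *
np.set_printoptions(precision=4,suppress=True)
t=pickle.load(open("pics/top0.pkl","rb"));s=pickle.load(open("pics/side0.pkl","rb"))
for n,c in(("top",t),("side",s)):
    u,v,p=cloud(c); 
    for nm,(x0,x1,y0,y1) in dict(case=(.35,.62,-.36,-.05),wheel=(.36,.53,.05,.22)).items():
        m=(p[:,0]>x0)&(p[:,0]<x1)&(p[:,1]>y0)&(p[:,1]<y1)
        for z in np.arange(.05,.24,.01):
            k=m&(abs(p[:,2]-z)<.005)
            if k.sum()>3: print(n,nm,round(z,3),k.sum(),p[k].min(0)[:2],p[k].max(0)[:2],np.median(p[k],0)[:2])
a=cv2.resize(t["frame"][215:315,230:470],None,fx=3.3,fy=3.3,interpolation=cv2.INTER_CUBIC)
b=cv2.resize(s["frame"][140:350,290:450],None,fx=2.8,fy=2.8,interpolation=cv2.INTER_CUBIC)
cv2.imwrite("pics/a.png",a);cv2.imwrite("pics/b.png",b)
E
```

```text
top case 0.05 95 [ 0.4611 -0.2764] [ 0.6194 -0.1431] [ 0.5431 -0.2227]
top case 0.06 104 [ 0.4591 -0.2767] [ 0.6189 -0.1186] [ 0.5351 -0.2337]
top case 0.07 193 [ 0.4599 -0.2762] [ 0.618  -0.1367] [ 0.5396 -0.2144]
top case 0.08 314 [ 0.4609 -0.2766] [ 0.6178 -0.1083] [ 0.5403 -0.1979]
top case 0.09 383 [ 0.454  -0.2801] [ 0.62   -0.1075] [ 0.5319 -0.1937]
top case 0.1 218 [ 0.4542 -0.2842] [ 0.6197 -0.1038] [ 0.5303 -0.2689]
top case 0.11 142 [ 0.4579 -0.2836] [ 0.6172 -0.1004] [ 0.5412 -0.2706]
top case 0.12 143 [ 0.4589 -0.2845] [ 0.6195 -0.0944] [ 0.5425 -0.2724]
top case 0.13 143 [ 0.4569 -0.2861] [ 0.6192 -0.0937] [ 0.5328 -0.2733]
top case 0.14 171 [ 0.4576 -0.2876] [ 0.6186 -0.0851] [ 0.5459 -0.1004]
top case 0.15 142 [ 0.4586 -0.2882] [ 0.6158 -0.0847] [ 0.5304 -0.2753]
top case 0.16 90 [ 0.4568 -0.2897] [ 0.6076 -0.2754] [ 0.5335 -0.2824]
top case 0.17 85 [ 0.4582 -0.2916] [ 0.6073 -0.2762] [ 0.5312 -0.2834]
top case 0.18 94 [ 0.4562 -0.2925] [ 0.609  -0.2772] [ 0.5314 -0.2847]
top case 0.19 92 [ 0.4573 -0.2932] [ 0.6087 -0.2785] [ 0.5403 -0.2868]
top case 0.2 95 [ 0.4562 -
[... 1790 characters left out ...]
 ] [ 0.5331 -0.2879]
side case 0.21 162 [ 0.457  -0.3037] [ 0.6106 -0.2753] [ 0.5285 -0.2883]
side case 0.22 4 [ 0.5005 -0.2908] [ 0.5984 -0.2838] [ 0.5523 -0.288 ]
side wheel 0.05 33 [0.4713 0.1426] [0.4998 0.2026] [0.4787 0.1948]
side wheel 0.06 304 [0.4288 0.1346] [0.5299 0.2195] [0.4834 0.1802]
side wheel 0.07 208 [0.4276 0.1363] [0.5298 0.22  ] [0.4839 0.182 ]
side wheel 0.08 29 [0.4274 0.1703] [0.4454 0.1827] [0.4347 0.1785]
side wheel 0.09 27 [0.4271 0.1676] [0.4459 0.1829] [0.4331 0.1777]
side wheel 0.1 36 [0.4274 0.1677] [0.4481 0.1819] [0.435  0.1782]
side wheel 0.11 60 [0.428  0.1607] [0.4485 0.1817] [0.4374 0.1738]
side wheel 0.12 5 [0.431  0.1703] [0.4458 0.1783] [0.4343 0.1742]
```

View pics/a.png

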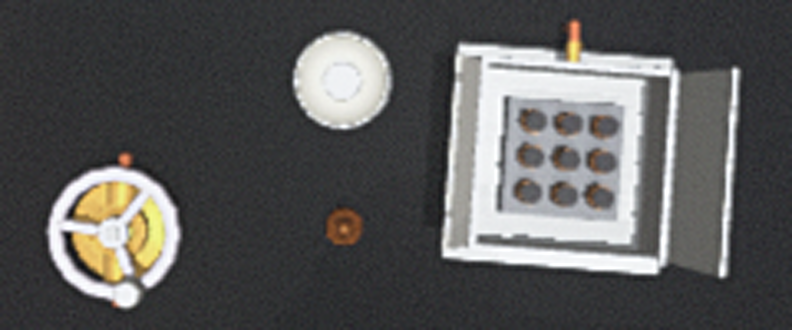

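View pics/b.png

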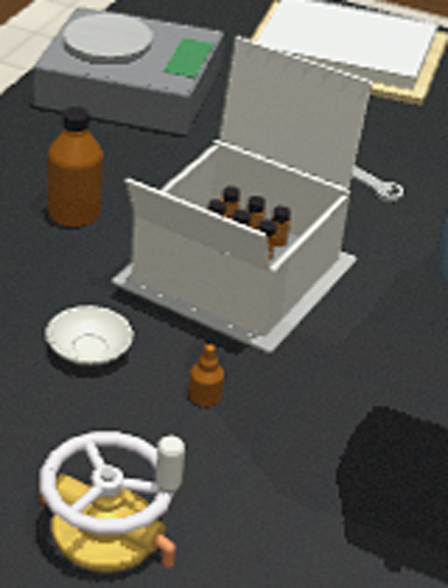

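The crops show the inner flap leaning out towards +y (left, about x=450–480 in the top crop). The outer flap leans out towards −y, with its free edge running from (737,70) to (722,275). The handle is at (127,293) and the wheel centre at (113,232).

```bash
python3 - <<'E'
import pickle,cv2,numpy as np
from scipy.optimize import least_squares
from h import *
np.set_printoptions(precision=4,suppress=True)
t=pickle.load(open("pics/top0.pkl","rb"));s=pickle.load(open("pics/side0.pkl","rb"))
for n,c in(("top",t),("side",s)):
    u,v,p=cloud(c); x,y,z=p.T
    for nm,m in dict(outer=(x>.45)&(x<.62)&(y>-.31)&(y<-.265)&(z>.11)&(z<.205),inner=(x>.45)&(x<.63)&(y>-.12)&(y<-.06)&(z>.11)&(z<.145)).items():
        # y = a + b*(x-.535)+k*(z-.09)
        q=p[m]; A=np.c_[np.ones(len(q)),q[:,0]-.535,q[:,2]-.09]
        f=least_squares(lambda w:A@w-q[:,1],[0,0,0],loss="soft_l1",f_scale=.002).x; print(n,nm,m.sum(),f,"lean",np.arctan(f[2]),"zmax",np.sort(z[(abs(y-f[0]-f[1]*(x-.535)-f[2]*(z-.09))<.006)&(x>.45)&(x<.63)&(z<.3)])[-5:])
    m=(abs(z-.09)<.006)&(x>.44)&(x<.64)&(y>-.3)&(y<-.08)
    print(n,"case",cv2.minAreaRect(p[m][:,:2].astype(np.float32)))
    m=(abs(z-.066)<.007)&(x>.4)&(x<.56)&(y>.1)&(y<.25); q=p[m][:,:2]
    (cx,cy),r_=cv2.minEnclosingCircle(q.astype(np.float32)); print(n,"wheel",cx,cy,r_)
    for i in range(3):
        rr=np.hypot(q[:,0]-cx,q[:,1]-cy); k=(rr>.042)&(rr<.06)
        cx,cy=least_squares(lambda w:np.hypot(q[k,0]-w[0],q[k,1]-w[1])-.050,[cx,cy],loss="soft_l1",f_scale=.003).x
    print("   fit",cx,cy)
    m=(z>.108)&(z<.12)&(x>.4)&(x<.5)&(y>.1)&(y<.25); print("  handle top",p[m].mean(0),np.median(p[m],0))
# corners of case / dish etc from top
for nm,px,zz in(("dish",(334,239),.022),("dropper",(334,284),.06),("amber",(402,190),.13),("white",(321,180),.15),("spanner_lo",(477,294),.005),("spanner_hi",(493,241),.005)): print(nm,onz(t,[px],zz))
E
```

```text
top outer 814 [-0.2743 -0.0888 -0.1189] lean -0.11833288919854054 zmax [0.2184 0.2187 0.2198 0.2202 0.2205]
top inner 265 [-0.1152 -0.0902  0.4158] lean 0.394023729472618 zmax [0.1496 0.1499 0.1499 0.1501 0.1506]
top case ((0.5405505895614624, -0.19453082978725433), (0.16463640332221985, 0.16031721234321594), 84.96940612792969)
top wheel 0.4830760955810547 0.18805627524852753 0.05572639778256416
   fit 0.48303822779665806 0.18781036593766004
  handle top [0.4366 0.1704 0.1136] [0.4365 0.17   0.1136]
side outer 1505 [-0.275  -0.0906 -0.1163] lean -0.11581510474655314 zmax [0.2144 0.2153 0.2155 0.2156 0.216 ]
side inner 390 [-0.1103 -0.0877  0.3806] lean 0.36364770986467737 zmax [0.1471 0.1472 0.1473 0.1475 0.1484]
side case ((0.5419033765792847, -0.1945708692073822), (0.1755327433347702, 0.16242095828056335), 84.73480224609375)
side wheel 0.48318609595298767 0.18917123973369598 0.056637343019247055
   fit 0.4834692657476338 0.19081412407399997
  handle top [0.4368 0.1733 0.1122] [0.4366 0.1736 0.1123]
dish [[ 0.6108 -0.0093  0.022 ]]
dropper [[ 0.4842 -0.0075  0.06  ]]
amber [[ 0.7343 -0.1904  0.13  ]]
white [[0.7609 0.023  0.15  ]]
spanner_lo [[ 0.4473 -0.4198  0.005 ]]
spanner_hi [[ 0.5997 -0.4699  0.005 ]]
```

>>> {"api": "drive_tool", "payload": {
  "rows": "0 0 -0.1 0.03;0.65 -0.5 -0.175 0.106;0.65 -0.5 -0.175 0.106;0.65 -0.5 -0.175 0.106;0.65 -0.5 -0.175 0.106;0.65 -0.5 -0.175 0.106;0.65 -0.5 -0.175 0.106;0.65 -0.5 -0.175 0.106;0.65 -0.5 -0.175 0.106;0.65 -0.5 -0.175 0.106",
  "jaw": -1,
  "newtons": 30
}}

```text
time: 1.1
position: [0.3427, -0.3011, 0.3011]
ee_rot: [0.999, -0.044, -0.0, 0.0]
force: [0.6, 0.1, 0.2]
width: -0.0006
grasp_force: 0.0
```

>>> {"api": "drive_tool", "payload": {
  "rows": "0.468 -0.684 0 0;0.468 -0.684 0 0;0.468 -0.684 0 0;0.468 -0.684 0 0;0.468 -0.684 0 0;0.468 -0.684 0 0;0.468 -0.684 0 0;0.468 -0.684 0.2 0;0.468 -0.684 0.35 0;0.468 -0.684 0.438 0"
}}

```text
time: 2.1
position: [0.5536, -0.0473, 0.1493]
ee_rot: [0.999, -0.046, 0.0, 0.0]
force: [0.2, -0.4, -0.0]
width: 0.0
grasp_force: 0.0
```

>>> {"api": "drive_tool", "payload": {
  "rows": "0 0 0 0;0.08 0 0 0;0.13 0 0 0;0 0 0 0"
}}

```text
time: 2.5
position: [0.5635, -0.0501, 0.1513]
ee_rot: [0.999, -0.046, 0.002, 0.001]
force: [-1.5, -0.0, 0.4]
width: 0.0001
grasp_force: 0.0
```

>>> {"api": "drive_tool", "payload": {
  "rows": "0 0 0 0;0 0 0 0"
}}

```text
time: 2.7
position: [0.5555, -0.0471, 0.1528]
ee_rot: [0.999, -0.046, 0.0, 0.0]
force: [0.6, 0.5, 1.8]
width: -0.0003
grasp_force: 0.0
```

>>> {"api": "drive_tool", "payload": {
  "rows": "0 0 0.068 0;0 0.05 0.068 0;0 0.1 0.068 0;0 0.16 0.068 0;0 0.2 0.068 0;0 0.225 0.088 0;0 0.245 0.113 0;0 0.257 0.138 0;0 0.262 0.153 0;0 0.262 0.153 0"
}}

```text
time: 3.7
position: [0.5467, -0.1498, 0.0936]
ee_rot: [0.999, -0.045, -0.0, -0.0]
force: [-12.9, 7.2, 35.0]
width: -0.0003
grasp_force: 17.4
```

```bash
cat > look.py <<'E'
import sys,cv2,pickle
from workcell import r,viewer
from h import *
n=sys.argv[1];cams=sys.argv[2].split(",")
np.set_printoptions(precision=4,suppress=True)
for k in cams:
    c=viewer.read_camera(k);pickle.dump(c,open(f"pics/{n}_{k}.pkl","wb"));cv2.imwrite(f"pics/{n}_{k}.png",c["frame"])
    u,v,p=cloud(c);q=p[:,:2]-[.540,-.1945];X=q@[.996,-.089];Y=q@[.089,.996];z=p[:,2]
    for y in np.arange(-.17,.12,.01):
        m=(abs(Y-y)<.005)&(X>-.06)&(X<-.03)&(z>.03)&(z<.24)
        if m.sum(): print(k,round(y,3),m.sum(),np.percentile(z[m],[10,50,90]))
s=r.get_state();print(s["time"],s["position"],s["force"])
E
python3 look.py i side
```

```text
side -0.1 30 [0.1931 0.2062 0.2119]
side -0.09 255 [0.1296 0.1673 0.1999]
side -0.08 202 [0.0531 0.0952 0.1329]
side -0.07 49 [0.0457 0.0715 0.0895]
side -0.04 2 [0.0557 0.065  0.0742]
side -0.03 15 [0.0601 0.0688 0.0764]
side -0.02 9 [0.0624 0.0679 0.0748]
side -0.01 2 [0.0741 0.0744 0.0748]
side 0.02 10 [0.0918 0.0933 0.0945]
side 0.03 29 [0.0917 0.0932 0.096 ]
side 0.04 24 [0.092  0.0936 0.2272]
side 0.05 37 [0.0917 0.0942 0.2339]
side 0.06 35 [0.0914 0.0942 0.2335]
side 0.07 32 [0.0534 0.0932 0.0959]
side 0.08 185 [0.0378 0.0653 0.0899]
3.75 [ 0.5467 -0.1498  0.0936] [-12.0971   6.271   34.5521]
```

>>> {"api": "drive_tool", "payload": {
  "rows": "0 0 -0.1 0;0 0 -0.225 0;0 0 -0.35 0;0 0 -0.475 0;0 0.05 -0.53 0;0 0.17 -0.53 0;0 0.29 -0.53 0;0 0.41 -0.53 0;0 0.5 -0.53 0;0 0.5 -0.53 0"
}}

```text
time: 4.75
position: [0.5267, -0.3536, 0.2997]
ee_rot: [0.999, -0.047, -0.001, -0.0]
force: [-0.3, 0.2, 0.5]
width: -0.0002
grasp_force: 0.0
```

>>> {"api": "drive_tool", "payload": {
  "rows": "0 0 0 0;0 0 0.1 0;0 0 0.2 0;0 0 0.3 0;0 0 0.3 0;0 0 0.3 0"
}}

```text
time: 5.35
position: [0.5284, -0.3481, 0.1821]
ee_rot: [0.999, -0.044, -0.001, -0.001]
force: [-0.0, -0.8, 0.2]
width: 0.0003
grasp_force: 0.0
```

>>> {"api": "drive_tool", "payload": {
  "rows": "0 -0.07 0 0;0 -0.14 0 0;0 -0.222 0.005 0;0 -0.287 0.037 0;0 -0.335 0.08 0;0 -0.365 0.117 0;0 -0.385 0.155 0;0 -0.397 0.185 0;0 -0.4 0.204 0;0 -0.4 0.204 0"
}}

```text
time: 6.35
position: [0.5428, -0.1903, 0.1007]
ee_rot: [0.999, -0.045, 0.0, 0.0]
force: [-0.9, 0.1, 1.0]
width: 0.0002
grasp_force: 0.0
```

```bash
python3 look.py o side
```

```text
side -0.08 18 [0.0449 0.0967 0.0995]
side -0.07 21 [0.0589 0.0981 0.1016]
side -0.06 22 [0.0972 0.0989 0.1004]
side -0.05 21 [0.0973 0.0983 0.1008]
side -0.04 20 [0.0974 0.0987 0.1017]
side -0.03 23 [0.0963 0.0995 0.1012]
side -0.02 21 [0.098  0.0987 0.1012]
side -0.01 21 [0.0974 0.0991 0.1012]
side 0.0 27 [0.0978 0.1006 0.237 ]
side 0.01 28 [0.0987 0.0997 0.2351]
side 0.02 30 [0.0985 0.1009 0.2333]
side 0.03 25 [0.0928 0.0989 0.1021]
side 0.04 40 [0.0922 0.0959 0.1018]
side 0.05 27 [0.0916 0.0933 0.0965]
side 0.06 20 [0.0917 0.0938 0.0955]
side 0.07 30 [0.0458 0.0931 0.0954]
side 0.08 184 [0.0384 0.0665 0.0914]
6.4 [ 0.543  -0.1906  0.1011] [ 0.1431 -0.0089 -0.6852]
```

>>> {"api": "drive_tool", "payload": {
  "rows": "0 0 0.007 0;0 0 0.007 0;0 0 -0.1 0;0 0 -0.2 0;0 0 -0.3 0;-0.04 -0.1 -0.3 -0.028;-0.088 -0.225 -0.3 -0.028;-0.135 -0.345 -0.3 -0.028;-0.185 -0.465 -0.3 -0.028;-0.23 -0.585 -0.3 -0.028",
  "jaw": -1
}}

```text
time: 7.4
position: [0.4737, 0.0442, 0.2211]
ee_rot: [1.0, -0.002, 0.001, 0.0]
force: [0.4, 0.7, -0.5]
width: 0.0001
grasp_force: 0.0
```

>>> {"api": "drive_tool", "payload": {
  "rows": "-0.05 -0.13 0 0;-0.116 -0.293 0 0;-0.116 -0.293 0 0;-0.116 -0.293 0 0;-0.116 -0.293 0 0;-0.116 -0.293 0 0",
  "jaw": 1
}}

```text
time: 8.0
position: [0.4288, 0.1593, 0.2208]
ee_rot: [1.0, -0.002, 0.0, 0.0]
force: [0.2, -0.1, 0.2]
width: 0.0844
grasp_force: 0.0
```

```bash
python3 look.py p side,top | tail -32
```

```text
side -0.05 23 [0.0971 0.0988 0.1001]
side -0.04 19 [0.0965 0.0987 0.1   ]
side -0.03 28 [0.0961 0.0983 0.1006]
side -0.02 19 [0.0954 0.0975 0.0994]
side -0.01 19 [0.0963 0.0984 0.1   ]
side 0.0 25 [0.0972 0.0986 0.1012]
side 0.01 21 [0.097  0.0992 0.1008]
side 0.02 24 [0.0955 0.0986 0.1006]
side 0.03 22 [0.0966 0.0986 0.1001]
side 0.04 29 [0.0919 0.0941 0.0992]
side 0.05 17 [0.0916 0.0938 0.0955]
side 0.06 17 [0.0915 0.0941 0.0963]
side 0.07 16 [0.0693 0.0929 0.0947]
side 0.08 107 [0.0342 0.0606 0.0904]
top -0.08 21 [0.0978 0.1004 0.1033]
top -0.07 42 [0.0965 0.0996 0.1034]
top -0.06 38 [0.0982 0.1005 0.1035]
top -0.05 47 [0.0969 0.0998 0.103 ]
top -0.04 43 [0.0963 0.0985 0.1027]
top -0.03 37 [0.0977 0.1007 0.1034]
top -0.02 45 [0.0969 0.0999 0.1033]
top -0.01 41 [0.0958 0.0997 0.1034]
top 0.0 42 [0.0976 0.0996 0.1019]
top 0.01 40 [0.0974 0.0991 0.1034]
top 0.02 46 [0.0959 0.0996 0.1014]
top 0.03 39 [0.0979 0.0994 0.1029]
top 0.04 42 [0.0929 0.0963 0.1012]
top 0.05 43 [0.0917 0.0959 0.1   ]
top 0.06 43 [0.0926 0.0953 0.0979]
top 0.07 38 [0.0925 0.0945 0.0975]
top 0.08 40 [0.0466 0.091  0.0964]
8.1 [0.4288 0.1592 0.2206] [ 0.0779 -0.3225  1.1338]
```

>>> {"api": "drive_tool", "payload": {
  "rows": "0.019 -0.032 0 0;0.019 -0.032 0.1 0;0.019 -0.032 0.2 0;0.019 -0.032 0.3 0;0.019 -0.032 0.362 0;0.019 -0.032 0.362 0;0.019 -0.032 0.362 0"
}}

```text
time: 8.8
position: [0.4364, 0.1731, 0.0759]
ee_rot: [1.0, -0.001, -0.0, -0.0]
force: [0.5, 0.4, 0.3]
width: 0.0851
grasp_force: 0.0
```

>>> {"api": "drive_tool", "payload": {
  "rows": "0 0 0 0;0 0 0 0;0 0 0 0;0 0 0 0;0 0 0 0;0 0 0 0;0 0 0 0",
  "jaw": -1,
  "newtons": 40
}}

```text
time: 9.5
position: [0.4362, 0.173, 0.0765]
ee_rot: [1.0, -0.001, 0.0, 0.0]
force: [-1.3, -1.7, 6.1]
width: 0.021
grasp_force: 38.9
```

```bash
cat > arc.py <<'E'
import sys,numpy as np
# usage: cx cy R phi0 step n  (deg)
cx,cy,R,p0,st,n=map(float,sys.argv[1:7])
f=lambda a:np.array([np.cos(np.radians(a)),np.sin(np.radians(a))])*R
for i in range(1,int(n)+1):
    d=(f(p0+i*st)-f(p0))/.4; print(f"{p0+i*st:.0f}: {d[0]:.3f} {-d[1]:.3f}")
E
python3 arc.py .4833 .1893 .0498 199.1 -13 10
```

```text
186: -0.006 -0.028
173: -0.006 -0.056
160: 0.001 -0.083
147: 0.013 -0.108
134: 0.031 -0.130
121: 0.053 -0.147
108: 0.079 -0.159
95: 0.107 -0.165
82: 0.135 -0.164
69: 0.162 -0.157
```

>>> {"api": "drive_tool", "payload": {
  "rows": "-0.006 -0.028 0 0;-0.006 -0.056 0 0;0.001 -0.083 0 0;0.013 -0.108 0 0;0.031 -0.13 0 0;0.053 -0.147 0 0;0.079 -0.159 0 0;0.107 -0.165 0 0;0.135 -0.164 0 0;0.162 -0.157 0 0"
}}

```text
time: 10.5
position: [0.5009, 0.2346, 0.0764]
ee_rot: [1.0, -0.001, -0.001, 0.002]
force: [-6.6, -12.7, 14.3]
width: 0.0209
grasp_force: 40.9
```

```bash
python3 arc.py .4833 .1893 .0498 69.1 -12 6;python3 -c "
from workcell import r
s=r.get_state();print(s['position'],s['force'],s['width'])"
```

```text
57: 0.023 0.012
45: 0.043 0.028
33: 0.060 0.048
21: 0.072 0.071
9: 0.079 0.097
-3: 0.080 0.123
[0.5009109  0.23455608 0.07642092] [ -6.63471729 -12.74112673  14.26387732] 0.02094863558209799
```

>>> {"api": "drive_tool", "payload": {
  "rows": "0.023 0.012 0 0;0.043 0.028 0 0;0.06 0.048 0 0;0.06 0.048 0 0"
}}

```text
time: 10.9
position: [0.5252, 0.2159, 0.0765]
ee_rot: [1.0, -0.001, -0.0, 0.001]
force: [-4.2, -4.4, 11.1]
width: 0.0205
grasp_force: 40.5
```

```bash
python3 arc.py .4833 .1893 .0498 33.1 -12 6;python3 -c "
from workcell import r
s=r.get_state();print(s['position'],s['force'],s['width'])"
```

```text
21: 0.012 0.023
9: 0.019 0.048
-3: 0.020 0.074
-15: 0.016 0.100
-27: 0.007 0.124
-39: -0.007 0.146
[0.52515317 0.21593244 0.07649359] [-4.16245173 -4.41525481 11.08280645] 0.020508932269935963
```

>>> {"api": "drive_tool", "payload": {
  "rows": "0.012 0.023 0 0;0.019 0.048 0 0;0.02 0.074 0 0;0.02 0.074 0 0"
}}

```text
time: 11.3
position: [0.5341, 0.1866, 0.0766]
ee_rot: [1.0, -0.001, 0.001, -0.0]
force: [3.1, -1.9, 4.7]
width: 0.0206
grasp_force: 40.1
```

>>> {"api": "drive_tool", "payload": {
  "rows": "-0.004 0.026 0 0;-0.004 0.026 0 0"
}}

```text
time: 11.5
position: [0.5336, 0.1832, 0.0769]
ee_rot: [1.0, -0.002, 0.004, -0.006]
force: [11.2, 29.8, -4.6]
width: 0.0209
grasp_force: 40.3
```

>>> {"api": "drive_tool", "payload": {
  "rows": "0 0 0 0;0 0.006 0 0;0 0.006 0 0;0 0.006 0 0"
}}

```text
time: 11.9
position: [0.5336, 0.183, 0.0769]
ee_rot: [1.0, -0.001, 0.004, -0.007]
force: [11.4, 36.8, -4.8]
width: 0.0203
grasp_force: 40.7
```

```bash
python3 - <<'E'
from workcell import r,viewer
import pickle,cv2
s=r.get_state();print(s['position'],s['force'],s['width'])
for k in ("side","top"):
    c=viewer.read_camera(k);pickle.dump(c,open(f"pics/stop_{k}.pkl","wb"));f=c["frame"]
    f=f[250:370,270:400] if k=="side" else f[240:330,220:320]
    cv2.imwrite(f"pics/stop_{k}.png",cv2.resize(f,None,fx=4.5,fy=4.5,interpolation=cv2.INTER_CUBIC))
E
```

```text
[0.5336273  0.18302197 0.0768712 ] [11.36868682 36.79644796 -4.84362357] 0.020306005142281917
```

View pics/stop_side.png

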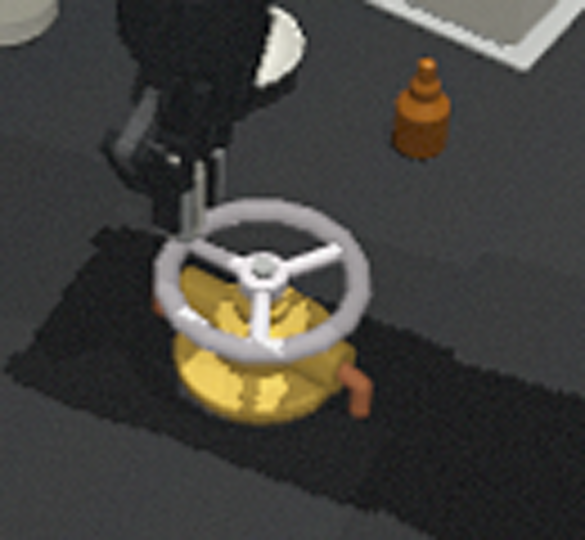

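The crop shows the fingers still on the handle at about (190,210), in line with a spoke. The wheel has stopped and the push on it is 37 N, so it is against its stop.

```bash
python3 - <<'E'
import numpy as np
from scipy.optimize import least_squares
P=np.array([(.4362,.173),(.5009,.2346),(.5252,.2159),(.5341,.1866),(.5336,.183)])
o=least_squares(lambda c:np.hypot(*(P-c).T)-.05,[.483,.189]);c=o.x;print(c,o.fun)
print(np.degrees(np.arctan2(*(P-c).T[::-1])), np.degrees(np.arctan2(.1742-c[1],.5314-c[0])),np.hypot(.1742-c[1],.5314-c[0]))
E
python3 arc.py .484 .1886 .0498 -17 18 10; python3 arc.py .484 .1886 .0498 163 18 10
```

```text
[0.48397985 0.18758455] [-4.37922116e-05 -3.25650389e-05  8.65944980e-06  1.29822655e-04
 -1.68507010e-04]
[-163.02546729   70.20696049   34.48642961   -1.12535665   -5.2787317 ] -15.76195164502469 0.049272883201282903
1: 0.005 -0.039
19: -0.001 -0.077
37: -0.020 -0.111
55: -0.048 -0.138
73: -0.083 -0.155
91: -0.121 -0.161
109: -0.160 -0.154
127: -0.194 -0.136
145: -0.221 -0.108
163: -0.238 -0.073
181: -0.005 0.039
199: 0.001 0.077
217: 0.020 0.111
235: 0.048 0.138
253: 0.083 0.155
271: 0.121 0.161
289: 0.160 0.154
307: 0.194 0.136
325: 0.221 0.108
343: 0.238 0.073
```

```bash
python3 arc.py .48398 .18758 .05 -15.8 18 10
```

```text
2: 0.005 -0.039
20: -0.003 -0.077
38: -0.022 -0.111
56: -0.051 -0.138
74: -0.086 -0.154
92: -0.125 -0.159
110: -0.163 -0.151
128: -0.198 -0.132
146: -0.224 -0.104
164: -0.241 -0.068
```

>>> {"api": "drive_tool", "payload": {
  "rows": "0.005 -0.039 0 0;-0.003 -0.077 0 0;-0.022 -0.111 0 0;-0.051 -0.138 0 0;-0.086 -0.154 0 0;-0.125 -0.159 0 0;-0.163 -0.151 0 0;-0.198 -0.132 0 0;-0.224 -0.104 0 0;-0.241 -0.068 0 0"
}}

```text
time: 13.0
position: [0.436, 0.2019, 0.0769]
ee_rot: [1.0, -0.001, 0.002, -0.0]
force: [8.4, 0.4, 1.7]
width: 0.0209
grasp_force: 40.9
```

>>> {"api": "drive_tool", "payload": {
  "rows": "-0.005 0.039 0 0;0.003 0.077 0 0;0.022 0.111 0 0;0.051 0.138 0 0;0.086 0.154 0 0;0.125 0.159 0 0;0.163 0.151 0 0;0.198 0.132 0 0;0.224 0.104 0 0;0.241 0.068 0 0"
}}

```text
time: 14.0
position: [0.5324, 0.174, 0.0767]
ee_rot: [1.0, -0.001, 0.001, 0.0]
force: [-5.9, 0.0, 13.4]
width: 0.0208
grasp_force: 42.1
```

Now the second turn.

>>> {"api": "drive_tool", "payload": {
  "rows": "0.005 -0.039 0 0;-0.003 -0.077 0 0;-0.022 -0.111 0 0;-0.051 -0.138 0 0;-0.086 -0.154 0 0;-0.125 -0.159 0 0;-0.163 -0.151 0 0;-0.198 -0.132 0 0;-0.224 -0.104 0 0;-0.241 -0.068 0 0"
}}

```text
time: 15.0
position: [0.436, 0.2019, 0.0769]
ee_rot: [1.0, -0.001, 0.002, -0.0]
force: [8.8, 0.2, 1.7]
width: 0.021
grasp_force: 40.9
```

>>> {"api": "drive_tool", "payload": {
  "rows": "-0.005 0.039 0 0;0.003 0.077 0 0;0.022 0.111 0 0;0.051 0.138 0 0;0.086 0.154 0 0;0.125 0.159 0 0;0.163 0.151 0 0;0.198 0.132 0 0;0.224 0.104 0 0;0.241 0.068 0 0"
}}

```text
time: 16.0
position: [0.5324, 0.174, 0.0767]
ee_rot: [1.0, -0.001, 0.001, 0.0]
force: [-5.2, -1.4, 13.4]
width: 0.0206
grasp_force: 42.1
```

>>> {"api": "drive_tool", "payload": {
  "rows": "0.002 -0.012 0 0;0.003 -0.023 0 0;0.003 -0.023 0 0;0.003 -0.023 0 0;0.003 -0.023 0 0"
}}

```text
time: 16.5
position: [0.5338, 0.1842, 0.0769]
ee_rot: [1.0, -0.001, 0.002, -0.001]
force: [2.8, 1.8, 6.6]
width: 0.0207
grasp_force: 41.4
```

```bash
python3 look.py e side,top | tail -12;python3 - <<'E'
import cv2
a=cv2.imread("pics/e_top.png")[160:320,220:470]
cv2.imwrite("pics/e2.png",cv2.resize(a,None,fx=3,fy=3,interpolation=cv2.INTER_CUBIC))
E
```

```text
top -0.02 43 [0.0962 0.1001 0.1032]
top -0.01 44 [0.0969 0.0995 0.1033]
top 0.0 40 [0.0978 0.1001 0.1027]
top 0.01 41 [0.0973 0.0999 0.1024]
top 0.02 44 [0.0981 0.1001 0.1025]
top 0.03 41 [0.0968 0.0998 0.1019]
top 0.04 41 [0.0922 0.0966 0.1006]
top 0.05 44 [0.0921 0.0955 0.0982]
top 0.06 43 [0.0919 0.0943 0.098 ]
top 0.07 41 [0.0906 0.0945 0.0976]
top 0.08 39 [0.0504 0.0875 0.0966]
16.6 [0.5338 0.1841 0.0769] [2.9704 1.2295 6.476 ]
```

View pics/e_side.png

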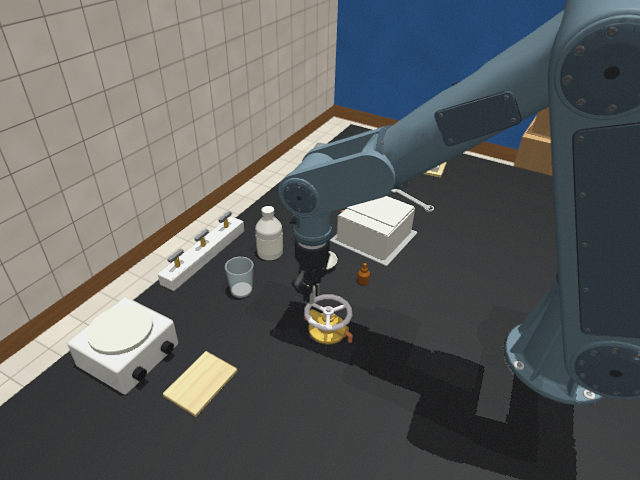

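The picture shows both flaps flat on the case (375,222), the fingers on the handle at (313,290), and the bystanders in place. The handle is within 1.2 mm of where it stood at the stop, two turns on.

```bash
python3 -c "
from workcell import r
print(r.sign_off())"
```

```text
the job is handed in; nothing more can be done
None
```

I handed the job in at 16.6 s; no verdict was shown. Both flaps measure flat, inner one first. The wheel was shut against its stop and backed off two turns, to within about 0.02 rad, and the fingers still grip the handle at about 41 N.

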